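# Raise the amber vial from the cooling block with its cam lever and hold it

## Robot

A 6-joint arm with a two-finger parallel gripper is mounted at the origin on a cart in front of the work surface, level with it; the furniture and walls round the work are solid. World frame = base frame: x ahead of the robot, y to its left, z up, the work surface at z = 0. Lengths are in m, angles in rad, forces in N, time in s.
With the tool pointing down it reaches from about 0.375 to 0.825 m from the base axis. Payload 5.5 kg.
Tool frame: the origin (TCP) lies at the very end of the fingers, on their centre line; the grasp point (between the pads) lies 19 mm behind it; z points along the fingers, y is the line along which they close (so a half turn about z gives the same grasp; the last joint's range is limited). The gripper opens to 85 mm and grips with 20 to 120 N. Pads are 22 mm wide; open, the fingers measure 114 mm over their backs; the gripper's body (76 mm by 85 mm) begins 54 mm behind the grasp point. The pads swing forward as they close: fully open they stand 13 mm farther back than shut.
Start: joints at [-1.275, 0.314, -0.047, 1.21, 0, 1.571], TCP at [0.175, -0.574, 0.231] pointing down, gripper open.
Joint ranges: [-2.67, 2.67], [-0.69, 1.73], [-1.03, 1.25], [-2.08, 2.16], [-1.42, 1.45], [-3.14, 3.14]. Speed limits (rad/s): [2.39, 2.39, 3.01, 3.14, 3.14, 3.14].

## Interface

Orientations are given as a unit quaternion [w, x, y, z].
In Python, from workcell import get_obs, read_camera, ticket gives the robot as it stands.
- The arm moves only by the tool play_rows, never from a script. Its arguments are lists of equal length, an entry for each row: "slide": the shift along the tool's x, y, z each as a share of 30 cm, from -1 to 1, a list of three; "turn": the turn about the tool's z as a share of 2 pi rad, from -1 to 1. A call has 1 to 20 rows; each row is the pose to reach, as a shift and turn from the pose commanded when the call began, along the tool's axes at that moment, turning the shorter way round; what a row does not reach only later rows make up. A row lasts 1/8 s, in which the tool goes at most 62.5 mm and 10.7 degrees, less where a joint would pass 70% of its speed; a pose out of reach is approached as far as the arm can. A call with a number of a shift or a turn outside -1 to 1 is refused whole. A call with a gripper value outside its range is refused whole. "gripper" is the closure, from 0 (fully open) to 1 (shut), set as the call begins (left out, the last holds). The fingers move at their own pace and stop on an object; the grip force is fixed at half the most. Time passes only in rows, so rows that repeat a pose let the fingers close. It gives the time, the measured TCP pose, the force, the opening and the grip force at its end, in the units of the state.
- get_obs(): the state, without advancing time (a new reading comes with each control period).
- read_camera(name): name is "side" or "top" or "wrist"; returns a dict with "image" (420x560x3 uint8, red, green, blue), "fx", "fy", "cx", "cy" (pixels), "dist" ([k1, k2, p1, p2, k3] as OpenCV has them; the pictures are not rectified), "cam_to_world" (4x4, takes a point from camera to world coordinates). Camera axes: x right, y up, looking along -z (the intrinsics and any distortion apply to the point x, -y, -z); pixel columns grow to the right and rows downward; lengths in m; the calibration is good to about 2 mm. A picture is of the moment at which its call begins. There is no depth.
- ticket.hand_in(): hands the job in; it is judged then, once.
The state is a dict: "clock": time; "joint_positions": joint angles; "qd": joint speeds; "effort": joint torques, N m; "position": TCP position; "ee_rot": TCP orientation; "wrist_force": force on the tool from outside, world axes, zero at the start; "wrist_torque": the same for the moment, N m; "opening": opening from 0.0 (shut) to 1.0 (fully open); "grip_force": force on a finger pad.
Only numpy, scipy, OpenCV 4.12 (cv2) and the standard library are available. Lean on these libraries where they do the work, as an engineer would, in place of code of your own. Each camera call takes 0.05 s, during which the arm holds its last target. There are 200 camera calls.

## Task

Three sample vials sit sunk in the wells of the cooling block, and each well has its own spring-loaded cam lever with a red knob, just to the left of the well. Find the amber vial with the black cap, take the lever of its well and swing it up to the highest point of the cam, where the lever stands straight up and the vial is lifted furthest. Finish still holding the knob there, since the spring would drop the vial if you let go; leave the other two levers down, do not touch the vials, and do not disturb the other things on the bench.

Things in the scene. Friction and masses are not known exactly. Their poses are not given: they have to be found in the camera images.
- cold_block: aluminium vial cooling block in a blue shell, fixed to the bench, 112 x 235 mm, block top 75 mm high. Origin on the bench under the line of the cam shafts (foot plate 36 mm in front, 76 mm behind); x points to its back, y to its left end, z up. Three stations 75 mm apart (1 left, 2 middle, 3 right): a well, its cam in front of it, its lever 22 mm to the left (+y) of the well's middle
- lever_1 (a joint): turn of the left lever, rad: 0 = down on its rest, pointing to the block's front, 15 degrees above level; grows as the knob swings up in the block's x-z plane about pivot_1. At 1.309 it stands straight up and the cam lifts the vial in well 1 most, 10 mm; beyond (stop at 1.85) the vial sinks again. The spring drives a free lever off the top; 3 N at the knob move it
- lever_2 (a joint): turn of the middle lever, rad: 0 = down on its rest, pointing to the block's front, 15 degrees above level; grows as the knob swings up in the block's x-z plane about pivot_2. At 1.309 it stands straight up and the cam lifts the vial in well 2 most, 10 mm; beyond (stop at 1.85) the vial sinks again. The spring drives a free lever off the top; 3 N at the knob move it
- lever_3 (a joint): turn of the right lever, rad: 0 = down on its rest, pointing to the block's front, 15 degrees above level; grows as the knob swings up in the block's x-z plane about pivot_3. At 1.309 it stands straight up and the cam lifts the vial in well 3 most, 10 mm; beyond (stop at 1.85) the vial sinks again. The spring drives a free lever off the top; 3 N at the knob move it
- knob_1 (a point): centre of the knob on the left lever: red barrel knob, 22 mm in diameter, 22 mm long along the block's y with flat ends, fixed on a round steel rod 8 mm thick; 80 mm from the pivot. At rest its centre is 51 mm above the bench and 77 mm in front of the pivot; at the top of the cam it is 110 mm above the bench, right above the pivot.
- knob_2 (a point): centre of the knob on the middle lever: red barrel knob, 22 mm in diameter, 22 mm long along the block's y with flat ends, fixed on a round steel rod 8 mm thick; 80 mm from the pivot. At rest its centre is 51 mm above the bench and 77 mm in front of the pivot; at the top of the cam it is 110 mm above the bench, right above the pivot.
- knob_3 (a point): centre of the knob on the right lever: red barrel knob, 22 mm in diameter, 22 mm long along the block's y with flat ends, fixed on a round steel rod 8 mm thick; 80 mm from the pivot. At rest its centre is 51 mm above the bench and 77 mm in front of the pivot; at the top of the cam it is 110 mm above the bench, right above the pivot.
- pivot_1 (a point): turning axis of the left lever, in the plane in which its knob swings, 30 mm above the bench; its axes are parallel to the block's
- pivot_2 (a point): turning axis of the middle lever, in the plane in which its knob swings, 30 mm above the bench; its axes are parallel to the block's
- pivot_3 (a point): turning axis of the right lever, in the plane in which its knob swings, 30 mm above the bench; its axes are parallel to the block's
- well_1 (a point): centre of the mouth of the left well, a 13.7 mm hole in the block's top, 47 mm behind the shaft line; its axes are parallel to the block's
- well_2 (a point): centre of the mouth of the middle well, a 13.7 mm hole in the block's top, 47 mm behind the shaft line; its axes are parallel to the block's
- well_3 (a point): centre of the mouth of the right well, a 13.7 mm hole in the block's top, 47 mm behind the shaft line; its axes are parallel to the block's
- vial_amber: the wanted vial: amber glass with a black cap, 12 mm in diameter, 33 mm tall, standing upright in one of the three wells, sunk 18 mm, its cap and shoulder showing; which well changes from start to start. Origin at the centre of its underside
- vial_white_1: white vial with a blue cap, 12 mm in diameter, 33 mm tall, standing upright in one of the three wells, sunk 18 mm, its cap and shoulder showing; which well changes from start to start. Origin at the centre of its underside
- vial_white_2: white vial with a blue cap, 12 mm in diameter, 33 mm tall, standing upright in one of the three wells, sunk 18 mm, its cap and shoulder showing; which well changes from start to start. Origin at the centre of its underside
- bottle_large: bystander: amber screw-cap reagent bottle with a white cap, 57 mm wide, 98 mm tall, standing; origin at the centre of its underside
- bottle_small: bystander: amber screw-cap reagent bottle with a teal cap, 47 mm wide, 80 mm tall, standing; origin at the centre of its underside
- forceps: bystander: fine steel forceps lying flat, 128 mm long along its y, 13 mm wide, 10 mm high; origin under its middle
- marker: bystander: white marker pen with a blue cap, lying, 136 mm long along its y, 16 mm thick; origin under its middle
- fitting_box: bystander: small teal box with a clear lid, 52 x 67 x 20 mm; origin at the centre of its underside
- syringe: bystander: white 5 ml plastic syringe lying, 88 mm long along its y, 21 mm high; origin under its middle
- syringe_filter: bystander: round syringe filter with a blue rim, 27 mm across, 19 mm high; origin at the centre of its underside

How it is judged:
By the outcome, as a careful person would: the job done as asked, in the order asked, and still so for the second after the job is handed in, while the arm keeps its last pose, push and grip.
It also fails if it takes over 32 s, if anything falls off the work surface, if the arm or the gripper's body presses on something with over 40 N, if the wrist force passes 120 N, or if a joint passes its speed limit or range.

## Working session

There is one attempt and no reset: what is moved stays moved. The work goes in short steps, Python scripts to look and compute and a tool call to move; the robot and the scene stay as the last step left them, time stands still between calls to the robot, and variables do not carry over. Pictures are saved under pics/ and viewed, at most 10 in all, crops included, and the job is handed in when it is done.

Besides the shell and the picture viewer there is one more tool, called after "Request:" by a JSON object that holds its "method" and its "body". play_rows: Moves the arm, as the interface text tells. Its arguments: {"type":"object","properties":{"slide":{"type":"array","items":{"type":"array","items":{"type":"number"}}},"turn":{"type":"array","items":{"type":"number"}},"gripper":{"type":"number"}},"required":["slide","turn"]}

```bash
mkdir -p pics
cat > h.py <<'E'
import numpy as np, cv2
from workcell import get_obs, read_camera, ticket
def ray(c,u,v):
    K=np.array([[c['fx'],0,c['cx']],[0,c['fy'],c['cy']],[0,0,1]])
    p=cv2.undistortPoints(np.array([[[u,v]]],float),K,np.array(c['dist'],float))[0,0]
    M=np.array(c['cam_to_world']); d=M[:3,:3]@np.array([p[0],-p[1],-1]); return M[:3,3],d
def atz(c,u,v,z):
    o,d=ray(c,u,v); return o+d*(z-o[2])/d[2]
def proj(c,P):
    M=np.linalg.inv(np.array(c['cam_to_world'])); q=M[:3,:3]@np.array(P)+M[:3,3]
    K=np.array([[c['fx'],0,c['cx']],[0,c['fy'],c['cy']],[0,0,1]])
    return cv2.projectPoints(np.array([[q[0],-q[1],-q[2]]]),np.zeros(3),np.zeros(3),K,np.array(c['dist'],float))[0].ravel()
E
python3 - <<'E'
from h import *
import pickle
for n in ('top','side'):
    c=read_camera(n); pickle.dump(c,open(n+'.pkl','wb')); cv2.imwrite(f'pics/{n}0.png',c['image'][:,:,::-1])
    print(n,np.round(c['cam_to_world'],3).tolist(),c['fx'])
o=get_obs();print(o['position'],o['ee_rot'],o['clock'])
E
```

```text
top [[-0.024, 0.999, -0.038, 0.534], [-1.0, -0.024, 0.007, -0.069], [0.007, 0.038, 0.999, 1.053], [0.0, 0.0, 0.0, 1.0]] 385.3274629603382
side [[0.859, 0.224, -0.461, -0.07], [-0.512, 0.415, -0.752, -1.136], [0.023, 0.882, 0.471, 0.76], [0.0, 0.0, 0.0, 1.0]] 535.6456983186715
[ 0.17475012 -0.57345278  0.23051463] [-7.60285198e-04  9.89084977e-01  1.47344210e-01 -1.14667727e-04] 0.1
```

View pics/top0.png

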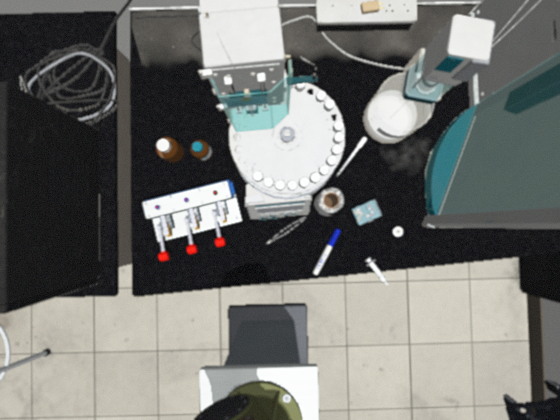

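View pics/side0.png

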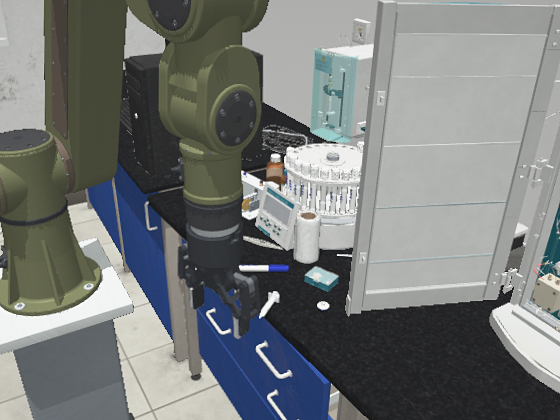

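The top view shows the block around (190,212), with the red knobs at about (163,257), (191,250) and (219,242). The arm hides the block in the side view.

Run:
```python
from h import *
import pickle
c=pickle.load(open('top.pkl','rb'))
im=c['image'][170:270,130:255,::-1]
cv2.imwrite('pics/crop1.png',cv2.resize(im,None,fx=6,fy=6,interpolation=cv2.INTER_CUBIC))
h=c['image'].astype(int); m=((h[:,:,0]>150)&(h[:,:,1]<70)&(h[:,:,2]<70)).astype(np.uint8)
n,l,s,ce=cv2.connectedComponentsWithStats(m)
for i in range(1,n):
    if s[i,4]>20: print(s[i],ce[i],atz(c,*ce[i],.051).round(4))
```

```text
[215 237  10  10  76] [219.40789474 241.85526316] [0.4918 0.0899 0.051 ]
[187 244  10  10  78] [191.26923077 249.01282051] [0.4751 0.1631 0.051 ]
[158 252  11   9  76] [162.88157895 256.15789474] [0.4584 0.2368 0.051 ]
```

View pics/crop1.png

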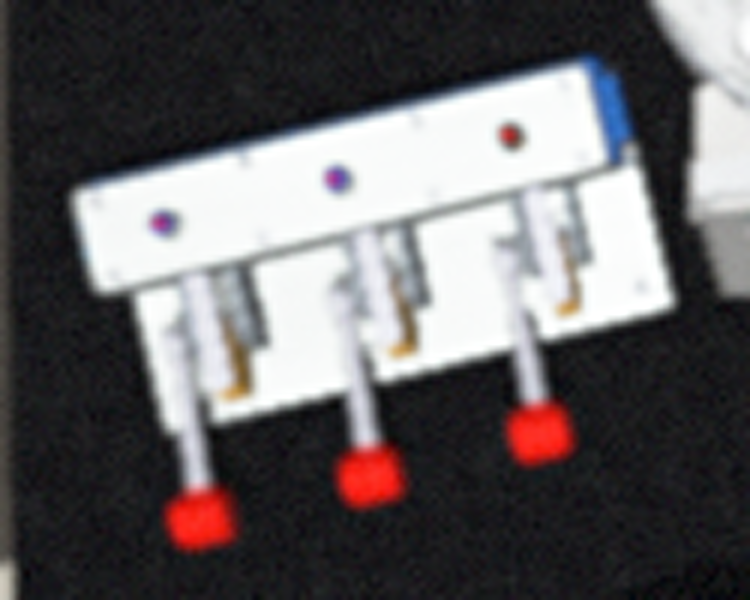

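Amber vial (brown with a dark cap) is at crop (510,135), which makes it well 3, the right one. Its knob is at about (0.492, 0.090). The block yaw is about 12.8°, so the tool needs a turn of +4.15° to close along the knob's flat ends.

Request:
{"method": "play_rows", "body": {"slide": [[0.2,-0.22,0],[0.4,-0.44,0],[0.6,-0.66,0],[0.824,-0.905,0],[0.824,-0.905,0],[0.824,-0.905,0],[0.824,-0.905,0],[0.824,-0.905,0],[0.824,-0.905,0],[0.824,-0.905,0]], "turn": [0,0,0,0,0,0,0,0,0,0], "gripper": 0.35}}

```text
clock: 1.35
position: [0.3317, -0.2431, 0.2311]
ee_rot: [-0.0, 0.989, 0.146, -0.0]
wrist_force: [0.1, 0.2, -0.0]
opening: 0.648
grip_force: 0.0
```

Request:
{"method": "play_rows", "body": {"slide": [[0.2,-0.22,0],[0.4,-0.44,0],[0.6,-0.66,0],[0.75,-0.87,0],[0.75,-0.87,0],[0.75,-0.87,0.1],[0.75,-0.87,0.1],[0.75,-0.87,0.1],[0.75,-0.87,0.1],[0.75,-0.87,0.1]], "turn": [0,0,0,0,0,0.0115,0.0115,0.0115,0.0115,0.0115]}}

```text
clock: 2.6
position: [0.4717, 0.0722, 0.202]
ee_rot: [0.0, 0.994, 0.111, 0.001]
wrist_force: [0.3, 0.4, -0.1]
opening: 0.651
grip_force: 0.0
```

Run:
```python
from h import *
import pickle
c=read_camera('wrist'); pickle.dump(c,open('w1.pkl','wb')); cv2.imwrite('pics/w1.png',c['image'][:,:,::-1])
h=c['image'].astype(int); m=((h[:,:,0]>130)&(h[:,:,1]<70)&(h[:,:,2]<70)).astype(np.uint8)
n,l,s,ce=cv2.connectedComponentsWithStats(m)
for i in range(1,n):
    if s[i,4]>100: print(s[i],ce[i],atz(c,*ce[i],.054).round(4))
o=get_obs();print(o['position'],o['ee_rot'],o['clock'],o['opening'],np.round(c['cam_to_world'],3).tolist())
```

```text
[262 157  23  25 510] [273.23529412 169.86470588] [0.4942 0.0895 0.054 ]
[108 158  27  24 506] [120.84782609 170.13241107] [0.4609 0.2371 0.054 ]
[185 158  23  23 455] [196.31868132 169.69230769] [0.4777 0.1635 0.054 ]
[0.47164935 0.07234221 0.20192312] [-7.82455572e-07  9.93836943e-01  1.10850432e-01  5.58737687e-04] 2.65 0.6505978707333734 [[0.22, 0.924, 0.313, 0.552], [-0.976, 0.209, 0.069, 0.09], [-0.002, -0.32, 0.947, 0.345], [0.0, 0.0, 0.0, 1.0]]
```

View pics/w1.png

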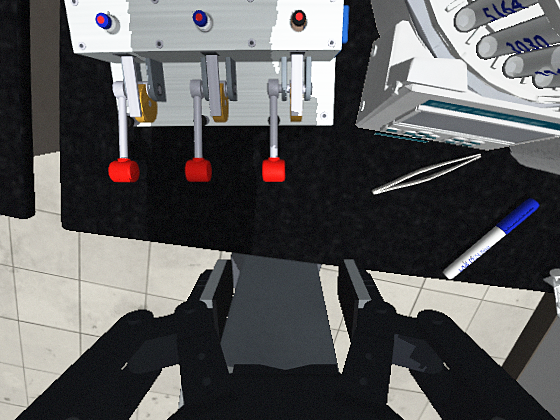

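The wrist view confirms the dark-capped amber vial at (297,17), in the right well. Its knob is at (273,170), which gives (0.493, 0.090). Next I descend and close.

Request:
{"method": "play_rows", "body": {"slide": [[0.082,-0.041,0.0],[0.082,-0.041,0.0],[0.082,-0.041,0.15],[0.082,-0.041,0.3],[0.082,-0.041,0.4],[0.082,-0.041,0.5],[0.082,-0.041,0.573],[0.082,-0.041,0.573],[0.082,-0.041,0.573],[0.082,-0.041,0.573]], "turn": [0,0,0,0,0,0,0,0,0,0]}}

```text
clock: 3.9
position: [0.4936, 0.0906, 0.0307]
ee_rot: [-0.0, 0.994, 0.111, 0.001]
wrist_force: [0.2, 0.5, 0.4]
opening: 0.653
grip_force: 0.0
```

Request:
{"method": "play_rows", "body": {"slide": [[0,0,0],[0,0,0],[0,0,0],[0,0,0],[0,0,0],[0,0,0],[0,0,0],[0,0,0]], "turn": [0,0,0,0,0,0,0,0], "gripper": 1}}

```text
clock: 4.9
position: [0.4934, 0.0889, 0.0302]
ee_rot: [0.002, 0.994, 0.111, 0.001]
wrist_force: [-0.3, -6.2, 6.0]
opening: 0.245
grip_force: 59.8
```

Run:
```python
from h import *
c=read_camera('wrist'); cv2.imwrite('pics/w2.png',c['image'][:,:,::-1])
o=get_obs();print(o['position'],o['wrist_force'],o['clock'],o['opening'],o['grip_force'])
# arc in tool axes shares, from rest (15 deg) to 90
for a in np.radians(np.linspace(15,90,11)):
    print(np.round([.08*(np.cos(np.radians(15))-np.cos(a))/.3, -.08*(np.sin(a)-np.sin(np.radians(15)))/.3],4))
```

```text
[0.49340943 0.08892134 0.03019578] [-0.02873583 -6.29607193  5.09561288] 4.95 0.24586645806920637 59.778390526771545
[ 0. -0.]
[ 0.0112 -0.033 ]
[ 0.0266 -0.0643]
[ 0.046  -0.0933]
[ 0.069  -0.1195]
[ 0.0952 -0.1425]
[ 0.1242 -0.1619]
[ 0.1555 -0.1773]
[ 0.1886 -0.1886]
[ 0.2228 -0.1954]
[ 0.2576 -0.1976]
```

View pics/w2.png

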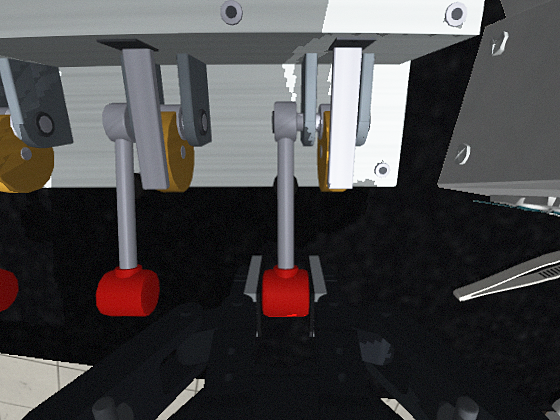

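Knob 3 is held at (285,293) between the pads, with the rod free between the fingers. Now I start the arc, first half.

Request:
{"method": "play_rows", "body": {"slide": [[0.005,0,-0.0165],[0.011,0,-0.033],[0.019,0,-0.049],[0.027,0,-0.064],[0.036,0,-0.079],[0.046,0,-0.093],[0.057,0,-0.107],[0.069,0,-0.1195],[0.082,0,-0.131],[0.095,0,-0.1425],[0.095,0,-0.1425],[0.095,0,-0.1425]], "turn": [0,0,0,0,0,0,0,0,0,0,0,0]}}

```text
clock: 6.45
position: [0.5167, 0.0942, 0.07]
ee_rot: [0.002, 0.994, 0.111, -0.004]
wrist_force: [-2.6, -6.5, -6.5]
opening: 0.245
grip_force: 59.0
```

Run:
```python
from h import *
c=read_camera('wrist'); cv2.imwrite('pics/w3.png',c['image'][:,:,::-1])
o=get_obs();print(o['position'],o['wrist_force'],o['wrist_torque'],o['clock'],o['opening'],o['grip_force'])
```

```text
[0.51666188 0.09418677 0.07001722] [-3.60603622 -5.45977693 -6.11187737] [-1.47067824  1.05066078 -0.02984189] 6.5 0.2408670702539573 58.98940443992615
```

View pics/w3.png

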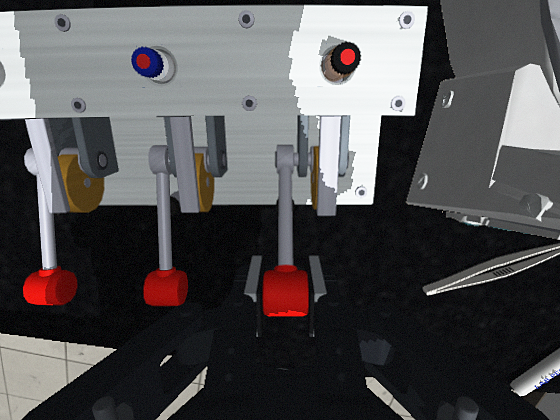

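The black-capped amber vial is at (345,58), in the well of the lifted lever. Forces are low, so I continue to the top.

Request:
{"method": "play_rows", "body": {"slide": [[0.014,0,-0.01],[0.029,0,-0.0195],[0.044,0,-0.028],[0.06,0,-0.035],[0.077,0,-0.041],[0.093,0,-0.046],[0.11,0,-0.05],[0.128,0,-0.053],[0.145,0,-0.0545],[0.162,0,-0.055],[0.162,0,-0.055],[0.162,0,-0.055]], "turn": [0,0,0,0,0,0,0,0,0,0,0,0]}}

```text
clock: 8.0
position: [0.5653, 0.1053, 0.088]
ee_rot: [0.002, 0.994, 0.111, -0.003]
wrist_force: [-4.8, -6.9, 3.4]
opening: 0.247
grip_force: 58.7
```

Run:
```python
from h import *
import pickle
o=get_obs();print(o['position'],o['wrist_force'],o['wrist_torque'],o['clock'],o['opening'],o['grip_force'])
c=read_camera('wrist'); cv2.imwrite('pics/w4.png',c['image'][:,:,::-1]); pickle.dump(c,open('w4.pkl','wb'))
c=read_camera('side'); p=proj(c,[.569,.107,.11]); print(p); x,y=map(int,p)
cv2.imwrite('pics/s4.png',cv2.resize(c['image'][max(0,y-50):y+50,max(0,x-65):x+65,::-1],None,fx=6,fy=6,interpolation=cv2.INTER_CUBIC)); pickle.dump(c,open('s4.pkl','wb'))
```

```text
[0.56529106 0.10526864 0.08796375] [-4.82340375 -6.90720382  3.43651391] [-1.51789419  1.4128879  -0.02142692] 8.0 0.2474038054299943 58.696943521499634
[244.01717795 175.99408796]
```

View pics/w4.png

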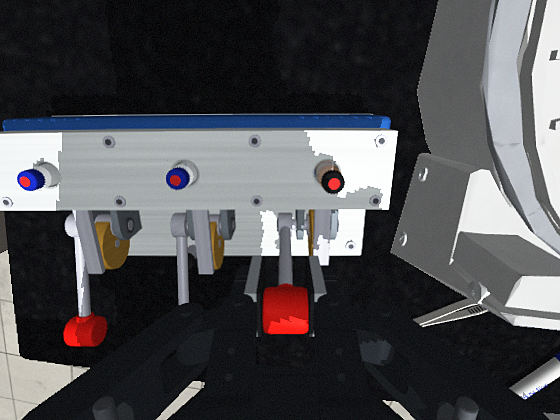

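View pics/s4.png

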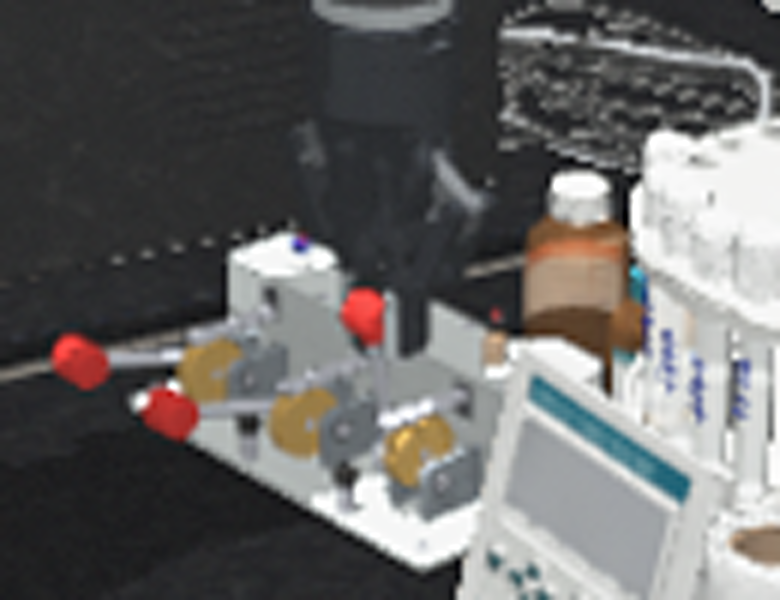

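Run:
```python
from h import *
import pickle
X=np.array([.9755,.2203,0]);Y=np.array([-.2203,.9755,0])
w=pickle.load(open('w4.pkl','rb')); s=pickle.load(open('s4.pkl','rb')); t=pickle.load(open('top.pkl','rb'))
# pivot_3 implied by the cap-top centres (well k -> station 3)
for n,(u,v),z,k in [('w',(177,179),.09,1),('w',(27,181),.09,2),('t',(130+336/6,170+180/6),.09,1),('t',(130+163/6,170+223/6),.09,2),('t',(130+510/6,170+135/6),.09,0)]:
    P=atz({'w':w,'t':t}[n],u,v,z)-75e-3*k*Y-.047*X+.022*Y; print(n,k,P.round(4), (P@X).round(4))
for nm,c in (('w',w),('s',s)):
    h=c['image'].astype(int); m=((h[:,:,0]>110)&(h[:,:,1]<70)&(h[:,:,2]<70)).astype(np.uint8)
    nn,l,st,ce=cv2.connectedComponentsWithStats(m)
    for i in range(1,nn):
        if st[i,4]>20:
            P=atz(c,*ce[i],.11); print(nm,st[i],ce[i].round(1),P.round(4),(P@X).round(4))
# side-view predicted rest and top knobs
rest=np.array([.493,.0897,.051])
for k in (1,2): print('rest',k+1,proj(s,rest+.075*k*Y))
for a in (75,80,85,90,95):
    a=np.radians(a); P=rest+.0773*X-np.array([0,0,.021])-.08*np.cos(a)*X+np.array([0,0,.08*np.sin(a)]); print(np.degrees(a),'s',proj(s,P),'w',proj(w,P),(P@X).round(4))
```

```text
w 1 [0.5692 0.1051 0.09  ] 0.5784
w 2 [0.5686 0.1047 0.09  ] 0.5777
t 1 [0.5657 0.1033 0.09  ] 0.5746
t 2 [0.566  0.1024 0.09  ] 0.5747
t 0 [0.5662 0.1037 0.09  ] 0.5752
w [170 175  11  10  85] [174.8 179.8] [0.609  0.1619 0.11  ] 0.6298
w [ 20 177  10   9  69] [ 24.8 181.2] [0.5946 0.2244 0.11  ] 0.6294
w [328 178  13  12 120] [333.8 183.5] [0.6219 0.0976 0.11  ] 0.6281
w [280 283  13   4  35] [286.  284.8] [0.5702 0.1061 0.11  ] 0.5796
w [ 263  288   46   46 1945] [285.  311.6] [0.5554 0.1032 0.11  ] 0.5646
w [ 63 315  39  32 901] [ 80.7 331.8] [0.5198 0.2011 0.11  ] 0.5514
s [236 175   7   7  28] [239.2 178.7] [0.5487 0.0974 0.11  ] 0.5567
s [188 181   9   9  55] [192.1 185.1] [0.4155 0.1216 0.11  ] 0.4321
s [203 190   9   8  52] [207.  193.6] [0.4304 0.0546 0.11  ] 0.4319
rest 2 [207.18937345 193.49854118]
rest 3 [192.19837911 185.01294734]
75.0 s [238.31176757 178.94429927] w [283.8252262  320.15192959] 0.5573
80.0 s [240.14964345 177.7988235 ] w [283.80580457 310.80790226] 0.5641
85.0 s [242.00973948 176.83865526] w [283.78754354 300.00727735] 0.571
90.0 s [243.8765774  176.07031766] w [283.77091203 287.85848944] 0.578
95.0 s [245.7348526  175.49854376] w [283.75637297 274.52787454] 0.585
```

By both views the model fits the levers at rest, but lever 3 is only at about 80°: the knob crept some 8 mm back in the pads. I'll nudge it on.

Request:
{"method": "play_rows", "body": {"slide": [[0.007,0,-0.001],[0.014,0,-0.002],[0.021,0,-0.003],[0.028,0,-0.004],[0.035,0,-0.004],[0.035,0,-0.004],[0.035,0,-0.004]], "turn": [0,0,0,0,0,0,0]}}

```text
clock: 8.98
position: [0.575, 0.1075, 0.0881]
ee_rot: [0.002, 0.994, 0.111, -0.003]
wrist_force: [-3.8, -7.2, -3.1]
opening: 0.244
grip_force: 58.7
```

```bash
cat > m.py <<'E'
from h import *
X=np.array([.9755,.2203,0]);rest=np.array([.493,.0897,.051])
o=get_obs();print(o['position'],o['wrist_force'].round(1),o['clock'],o['grip_force'],(o['position']@X).round(4))
for nm in ('wrist','side'):
    c=read_camera(nm); h=c['image'].astype(int); m=((h[:,:,0]>100)&(h[:,:,1]<70)&(h[:,:,2]<70)).astype(np.uint8)
    m[:250]*=(nm=='side')
    nn,l,st,ce=cv2.connectedComponentsWithStats(m)
    for i in range(1,nn):
        if st[i,4]>15: print(nm,st[i],ce[i].round(1))
    for a in (80,85,90,95):
        a=np.radians(a); P=rest+.0773*X-np.array([0,0,.021])-.08*np.cos(a)*X+np.array([0,0,.08*np.sin(a)]); print(np.degrees(a).round(),proj(c,P).round(1))
    cv2.imwrite(f'pics/{nm}_{o["clock"]:.2f}.png',c['image'][:,:,::-1])
E
python3 m.py
```

```text
[0.57495501 0.10748185 0.08811974] [-3.8 -7.2 -3.1] 8.975 58.697728514671326 0.5845
wrist [ 263  287   46   51 2101] [285.2 313.3]
wrist [  67  323   42   33 1088] [ 87.8 341. ]
wrist [170 349   7   8  30] [172.9 352.6]
80.0 [283.8 327. ]
85.0 [283.8 316.9]
90.0 [283.8 305.4]
95.0 [283.8 292.7]
side [239 175   6   6  24] [241.7 177.9]
side [187 181  10   9  56] [192.  185.1]
side [203 190   9   8  52] [207.  193.6]
80.0 [240.1 177.8]
85.0 [242.  176.8]
90.0 [243.9 176.1]
95.0 [245.7 175.5]
```

Run:
```python
from h import *
import pickle
w=pickle.load(open('w4.pkl','rb')); M=np.array(w['cam_to_world']).copy()
M[:3,3]+=np.array([.4934,.0889,.0302])-np.array([.5653,.1053,.0880]); w['cam_to_world']=M
h=cv2.imread('pics/w2.png')[:,:,::-1].astype(int); m=((h[:,:,0]>100)&(h[:,:,1]<70)&(h[:,:,2]<70)).astype(np.uint8); m[:250]=0
n,l,s,ce=cv2.connectedComponentsWithStats(m); print([ (a,b.round(1)) for a,b in zip(s[1:],ce[1:]) if a[4]>500])
print(proj(w,[.493,.0897,.051]), proj(w,[.493-.0165,.0897+.0732,.051]))
s=cv2.imread('pics/side_8.98.png'); cv2.imwrite('pics/s5.png',cv2.resize(s[150:220,200:290],None,fx=8,fy=8,interpolation=cv2.INTER_CUBIC))
```

```text
[(array([  96,  267,   59,   49, 2335], dtype=int32), array([124.2, 293.1])), (array([ 262,  268,   47,   49, 2132], dtype=int32), array([285.2, 293. ]))]
[283.45031394 292.82211305] [127.06346759 292.14401028][ WARN:0@0.589] global loadsave.cpp:275 findDecoder imread_('pics/side_8.98.png'): can't open/read file: check file path/integrity
Traceback (most recent call last):
TypeError: 'NoneType' object is not subscriptable
```

Calibrated against the rest pose, the lever is now at about 87°. I'll add about 4 mm more.

Request:
{"method": "play_rows", "body": {"slide": [[0.006,0,0],[0.013,0,0],[0.013,0,0],[0.013,0,0],[0.013,0,0]], "turn": [0,0,0,0,0]}}

```text
clock: 9.7
position: [0.5786, 0.1083, 0.0879]
ee_rot: [0.002, 0.994, 0.111, -0.003]
wrist_force: [-4.2, -6.7, -4.3]
opening: 0.245
grip_force: 58.7
```

```bash
python3 m.py
python3 - <<'E'
import cv2,glob
f=sorted(glob.glob('pics/side_*'),key=lambda x:float(x[10:-4]))[-1]; s=cv2.imread(f)
cv2.imwrite('pics/s6.png',cv2.resize(s[150:220,190:280],None,fx=8,fy=8,interpolation=cv2.INTER_CUBIC))
E
```

```text
[0.57859915 0.10828921 0.08794126] [-4.2 -6.7 -4.3] 9.7 58.707464933395386 0.5883
wrist [ 263  289   46   50 2110] [285.2 314.4]
wrist [  68  327   42   33 1076] [ 88.8 344.9]
wrist [169 349   8   9  34] [172.4 352.9]
80.0 [283.8 333.3]
85.0 [283.8 323.3]
90.0 [283.8 312.1]
95.0 [283.8 299.5]
side [240 174   6   7  27] [242.6 177.3]
side [187 181  10   9  56] [192. 185.]
side [203 190   9   8  52] [207.  193.6]
80.0 [240.1 177.8]
85.0 [242.  176.8]
90.0 [243.9 176.1]
95.0 [245.7 175.5]
```

View pics/s6.png

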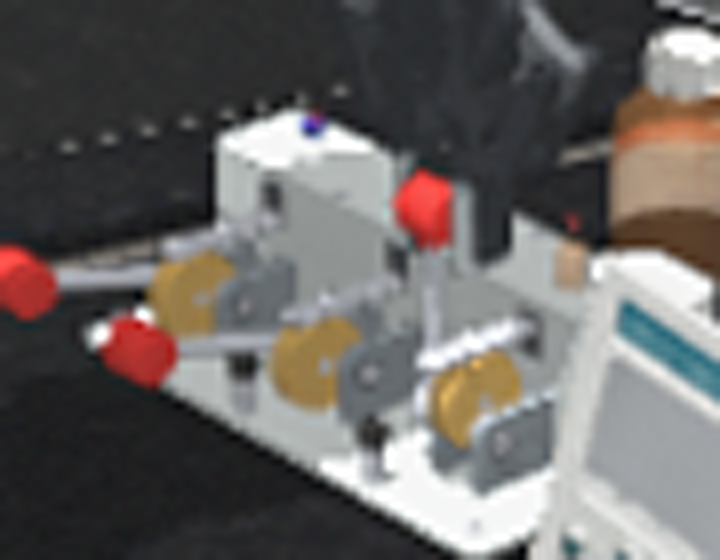

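The lever now stands upright at about 89°. The other two levers are down and the vial is raised. I'll add a small trim and hold to check for creep.

Request:
{"method": "play_rows", "body": {"slide": [[0.004,0,0],[0.004,0,0],[0.004,0,0],[0.004,0,0],[0.004,0,0],[0.004,0,0],[0.004,0,0],[0.004,0,0],[0.004,0,0],[0.004,0,0],[0.004,0,0],[0.004,0,0]], "turn": [0,0,0,0,0,0,0,0,0,0,0,0]}}

```text
clock: 11.3
position: [0.5793, 0.1084, 0.0878]
ee_rot: [0.002, 0.994, 0.111, -0.004]
wrist_force: [-4.2, -7.6, -2.4]
opening: 0.242
grip_force: 58.8
```

```bash
python3 m.py
```

```text
[0.57929011 0.10843158 0.08784891] [-4.2 -7.6 -2.4] 11.3 58.831011056900024 0.589
wrist [ 263  289   46   50 2112] [285.3 314.7]
wrist [  68  328   42   33 1081] [ 89.  345.8]
wrist [169 349   8   9  35] [172.3 353. ]
80.0 [283.8 334.5]
85.0 [283.8 324.6]
90.0 [283.8 313.4]
95.0 [283.8 300.9]
side [240 173   7   8  31] [243.2 177. ]
side [187 181  10   9  57] [192. 185.]
side [203 190   9   8  52] [207.  193.6]
80.0 [240.1 177.8]
85.0 [242.  176.8]
90.0 [243.9 176.1]
95.0 [245.7 175.5]
```

```bash
python3 -c "
from workcell import ticket
print(ticket.hand_in())"
```

```text
the job is handed in; nothing more can be done
None
```

I handed the job in with the right-hand lever (well 3, the amber vial with the black cap) still gripped at about 89.5° by the camera measurement, essentially straight up. It held steady for the last 1.5 s. The other two levers are still down, I saw no contact with the vials or the other things on the bench, and the arm's clock read about 11 s. The knob slipped about 10 mm in the pads on the way up, so the grip is off-centre.

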